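# Slide the lens home and mark it

### The job

At the lens marker, press the carriage's lock button with a fingertip and, holding it down, slide the carriage along the rail until it is fully home against the end stop under the marking head, then let the button up so that the carriage locks there. Then press the round plunger on the head fully down to mark the lens and let it come back up. Do not press the plunger before the carriage is home, do not shove the head and its stop out of place, and leave everything else on the bench where it is.

Things in the scene. Friction and masses are not known exactly. Their poses are not given: they have to be found in the camera images.
- marker: Lens marker bolted to the bench: grey base 110 x 330 mm with a rail. Origin on the bench surface under the rail's centre line (x = 0). z up; y runs along the rail, the way the carriage must go, towards the marking head; x points to the side where the head's 26 mm column stands (at x = 90 mm).
- button_top (a point): Centre of the top of the lock button, a black ribbed pad 36 mm across the rail by 40 mm along it, on the aluminium carriage block (60 x 58 mm); axes parallel to the marker's. Released, its top is 78 mm above the bench. A ridge across the block before and behind it (46 mm apart inside, tops 87 mm above the bench) lets a fingertip on the button push the carriage.
- lock_button (a joint): How far the lock button is pressed, m: 0 up (locked), 0.007 fully down. Its spring needs 3.5 N to start and 6 N fully down, and returns it. Its pin catches in teeth under the rail at 12 mm pitch at the start, and near the end stop: it is free when at least 5 mm down, so hold it down the whole way. At home the pin rises into the last notch.
- carriage (a joint): Position of the carriage along the rail (marker's +y), m: 0 at the rear, where it starts locked with 1.5 mm of play. It is home when its nose meets the end stop. The button's centre is at x = 0, y = -100 mm + this value in the marker's frame. Unlocked, it slides with 1 to 2 N.
- carriage_nose (a point): Middle of the carriage's front edge, 121 mm ahead (+y) of the button's centre. On the carriage, 80 mm ahead of the button, a 66 mm lens is fixed on a rubber cup, its top 65 mm above the bench.
- end_stop (a point): Middle of the near face of the end stop, a dark steel bar across the rail (top 58 mm above the bench), fixed to the marking head. The carriage is home when carriage_nose meets this point; the distance from nose to stop along y is the travel left (80 to 120 mm at the start). The head with its stop is clamped at a different place each time and must not shift.
- plunger_top (a point): Centre of the top of the marking plunger, a black round cap 36 mm in diameter on the head, over the rail (x = 0), 41 mm before the end stop along y; its top is 122 mm above the bench when up. The head's arm below it is 36 mm wide, top 94 mm above the bench. With the carriage home the plunger is 80 mm beyond the button's centre.
- plunger (a joint): How far the plunger is pressed down, m: 0 up, 0.010 fully down (marks the lens). Its spring needs 2 N to start and 5.6 N fully down, and returns it.
- screw_jar: Bystander, leave alone: clear jar of screws with a steel cap, 42 mm diameter, 48 mm tall. Origin at its underside.
- screwdriver: Bystander, leave alone: small screwdriver lying flat, 150 mm long. Origin at its underside.
- glasses: Bystander, leave alone: pair of spectacles standing with folded-out temples, 118 x 135 mm, 45 mm tall. Origin at its underside under the lens rims' plane.
- lens_case: Bystander, leave alone: closed grey case, 55 x 75 x 18 mm. Origin at its underside.
- pliers: Bystander, leave alone: steel pliers lying flat, 120 mm long, 12 mm tall. Origin at its underside at the pivot.
- spray_bottle: Bystander, leave alone: white bottle, 40 mm diameter, 100 mm tall. Origin at its underside.
- parts_tray: Bystander, leave alone: blue divided parts tray, 110 x 140 x 22 mm. Origin at its underside.

How it is judged:
On the way, in this order (a step that is already met when the one before it is completed fails the run):
1. the lock button is held down with the carriage still well away from the end stop (value of joint lock_button above 0.004 m and y of carriage_nose in the frame of end_stop below -0.03 m), for 0.1 s.
2. the carriage is against the end stop with the button still held down (y of carriage_nose in the frame of end_stop above -0.003 m and value of joint lock_button above 0.003 m), for 0.1 s.
3. the button is let up and the carriage is locked at the end stop (y of carriage_nose in the frame of end_stop above -0.003 m and value of joint lock_button below 0.001 m), for 0.2 s.
4. the plunger is pressed down with the carriage locked at the end stop (all of step 3 and value of joint plunger above 0.008 m), for 0.05 s.
At the end, for the whole second after the job is handed in: The carriage is at rest with its nose within 3 mm of the end stop, the lock button is up (within 1 mm), the plunger is back up (within 2 mm) (all of step 3 and value of joint plunger below 0.002 m and velocity of joint carriage between -0.005 and 0.005 m/s); the robot touches nothing.
It fails at once if the plunger is pressed more than 5 mm before the carriage is home (value of joint plunger above 0.005 m and y of carriage_nose in the frame of end_stop below -0.005 m).
It fails at once if the marking head with its end stop is shifted more than 5 mm (distance of end_stop from where it was at the start of the episode above 0.005 m).
It fails at once if a bystander is moved or lifted more than 20 mm (distance of any of screw_jar, screwdriver, glasses, lens_case, pliers, spray_bottle, parts_tray from where it was at the start of the episode above 0.02 m).
It also fails if it takes over 45 s, if anything falls off the work surface, if the arm or the gripper's body presses on something with over 40 N, if the wrist force passes 120 N, or if a joint passes its speed limit or range.

### The arm

A 6-joint arm with a two-finger parallel gripper is mounted at the origin on the work surface. World frame = base frame: x ahead of the robot, y to its left, z up, the work surface at z = 0. Lengths are in m, angles in rad, forces in N, time in s.
With the tool pointing down it reaches from about 0.4 to 0.925 m from the base axis. Payload 12.5 kg.
Tool frame: the origin (TCP) lies between the finger pads; the fingertips stand 22 mm ahead of it and the grasp point (between the pads) lies 3 mm ahead of it; z points along the fingers, y is the line along which they close (so a half turn about z gives the same grasp; the last joint's range is limited). The gripper opens to 95 mm and grips with 3 to 60 N. Pads are 20 mm wide; open, the fingers measure 119 mm over their backs; the gripper's body (75 mm by 180 mm) begins 59 mm behind the grasp point.
Start: joints at [1.065, 0.491, 1.559, -0, 1.092, -0.106], TCP at [0.243, 0.576, 0.237] pointing down, gripper open.
Joint ranges: [-3.1, 3.1], [-0.84, 2.19], [0.05, 2.79], [-1.13, 4.28], [0.06, 2.93], [-2.69, 2.69]. Speed limits (rad/s): [2.22, 2.22, 2.79, 3.14, 3.14, 3.14].

### API

Orientations are given as a unit quaternion [w, x, y, z].
In Python, from cell import status, eyes, robot gives the robot as it stands.
- The arm moves only by the tool carry_out, never from a script. Its argument "motion" is a list of rows, each a list of 3 entries, a list of its own where there are three numbers: the opening, from 0 (shut) to 1 (fully open), then the shift along the world's x, y, z in mm, then the turn, a rotation vector about the world's x, y, z in rad. In form: [[jaw, [dx, dy, dz], [ax, ay, az]], ...]. A call has 1 to 10 rows; each row shifts and turns the commanded pose from where the row before left it; what a row does not reach is not made up. A row lasts 1/10 s, in which the tool goes at most 50 mm and 8.59 degrees, less where a joint would pass 70% of its speed; a pose out of reach is approached as far as the arm can. A call is refused whole if a number of a shift passes 50 or a number of a turn 0.15, either way. A call with a gripper value outside its range is refused whole. The fingers move at their own pace and stop on an object; "force" is the grip in N (left out, the last holds). Time passes only in rows, so rows that do not move let the fingers close. It gives the time, the measured TCP pose, the force, the opening and the grip force at its end, in the units of the state.
- status.sense(): the state, without advancing time (a new reading comes with each control period).
- eyes.read_camera(name): name is "scene" or "top"; returns the picture (400x640x3 uint8, red, green, blue); there is no depth.
- eyes.camera_model(name): a dict with "K" (3x3 intrinsics, pixels), "dist" ([k1, k2, p1, p2, k3] as OpenCV has them; the pictures are not rectified), "xyz" and "rotation" of the camera in the world. Camera axes: x right, y up, looking along -z (the intrinsics and any distortion apply to the point x, -y, -z); pixel columns grow to the right and rows downward; lengths in m; the calibration is good to about 2 mm. A picture is of the moment at which its call begins. camera_model takes no time and is no camera call.
- robot.job_done(): hands the job in; it is judged then, once.
The state is a dict: "time": time; "q": joint angles; "joint_velocities": joint speeds; "effort": joint torques, N m; "ee_pos": TCP position; "tool_rot": TCP orientation; "wrist_force": force on the tool from outside, world axes, zero at the start; "torque": the same for the moment, N m; "gripper_width": finger opening in m; "grip_force": force on a finger pad.
Only numpy, scipy, OpenCV 4.12 (cv2) and the standard library are available. Lean on these libraries where they do the work, as an engineer would, in place of code of your own. Each camera call takes 0.05 s, during which the arm holds its last target. There are 200 camera calls.

## Working session

There is one attempt and no reset: what is moved stays moved. The work goes in short steps, Python scripts to look and compute and a tool call to move; the robot and the scene stay as the last step left them, time stands still between calls to the robot, and variables do not carry over. Pictures are saved under pics/ and viewed, at most 10 in all, crops included, and the job is handed in when it is done.

Besides the shell and the picture viewer there is one more tool, called after "Emit:" by a JSON object that holds its "op" and its "data". carry_out: Moves the arm, as the interface text tells. Its arguments: {"type":"object","properties":{"motion":{"type":"array"},"force":{"type":"number"}},"required":["motion"]}

```bash
mkdir -p pics
python3 - <<'E'
from cell import status, eyes, robot
import cv2
for n in("scene","top"):
    cv2.imwrite(f"pics/{n}0.png",eyes.read_camera(n)[:,:,::-1]); print(eyes.camera_model(n))
s=status.sense();print({k:s[k] for k in("time","ee_pos","tool_rot","gripper_width","wrist_force")})
E
```

```text
{'K': array([[467.95029822,   0.        , 317.9609369 ],
       [  0.        , 467.95029822, 205.60067464],
       [  0.        ,   0.        ,   1.        ]]), 'dist': array([-0.00320587,  0.        ,  0.        ,  0.        ,  0.        ]), 'xyz': array([ 1.52020971, -0.36081932,  0.78517404]), 'rotation': array([0.73419726, 0.39554855, 0.26494756, 0.48404392])}
{'K': array([[370.32160081,   0.        , 318.54671458],
       [  0.        , 370.32160081, 198.13899112],
       [  0.        ,   0.        ,   1.        ]]), 'dist': array([0.00954372, 0.        , 0.        , 0.        , 0.        ]), 'xyz': array([0.4345906 , 0.01953297, 1.09144404]), 'rotation': array([ 0.70580361,  0.04888045, -0.04563839, -0.705244  ])}
{'time': 0.1, 'ee_pos': array([0.24314786, 0.57554472, 0.23614298]), 'tool_rot': array([-1.57560764e-04,  1.98559086e-01,  9.80088791e-01, -4.75546368e-04]), 'gripper_width': 0.09490587188604632, 'wrist_force': array([ 0.59653255,  0.92789214, -0.30901143])}
```

View pics/top0.png

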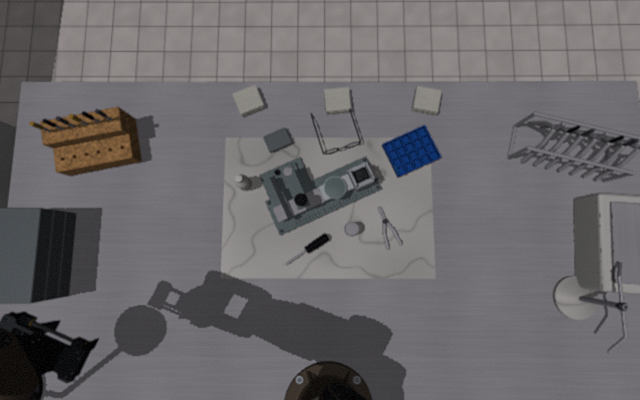

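View pics/scene0.png

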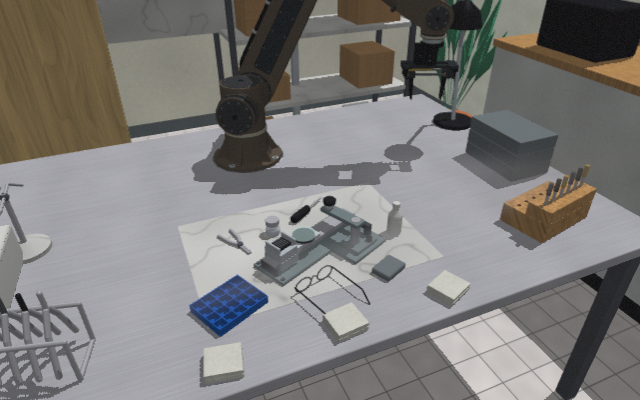

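Run:
```python
import cv2
a=cv2.imread("pics/top0.png")[140:250,230:400]
cv2.imwrite("pics/c1.png",cv2.resize(a,None,fx=4.7,fy=4.7,interpolation=cv2.INTER_CUBIC))
a=cv2.imread("pics/scene0.png")[180:290,240:410]
cv2.imwrite("pics/c2.png",cv2.resize(a,None,fx=4.7,fy=4.7,interpolation=cv2.INTER_CUBIC))
```

```text
(no output)
```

View pics/c1.png

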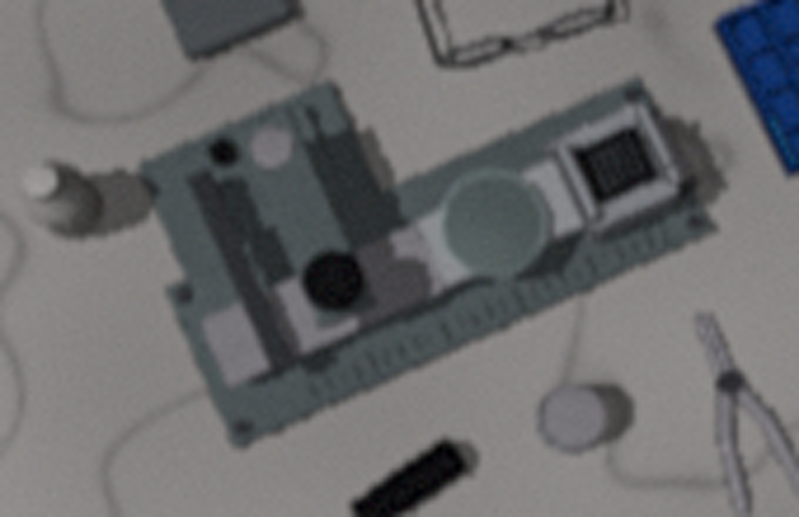

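View pics/c2.png

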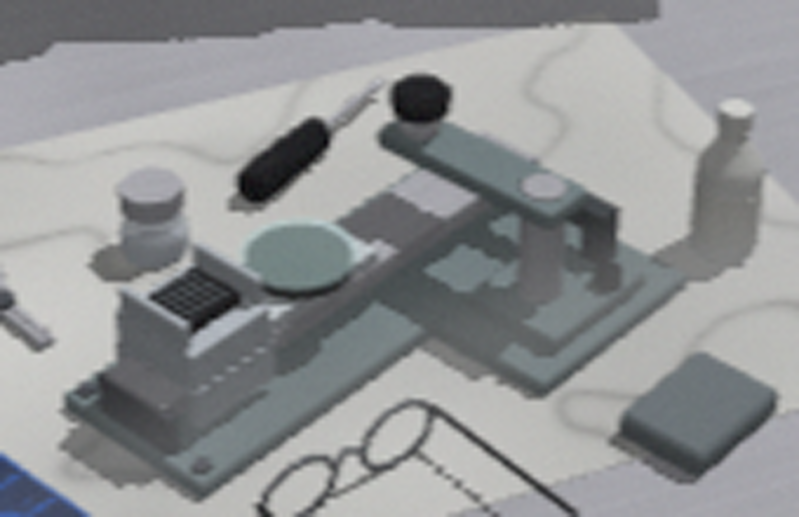

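The top crop shows the button at about (616,163) and the plunger cap at (334,281). The scene crop shows them at about (195,298) and (421,92). The rail runs from the button to the lower left in the top view.

```bash
cat > h.py <<'E'
from cell import status, eyes, robot
import cv2, numpy as np
from scipy.spatial.transform import Rotation as R
def ray(n,uv):
    m=eyes.camera_model(n);w,x,y,z=m["rotation"]
    p=cv2.undistortPoints(np.array([[uv]],float),m["K"],m["dist"])[0,0]
    return m["xyz"],R.from_quat([x,y,z,w]).apply([p[0],-p[1],-1])
def at(n,uv,h):
    c,d=ray(n,uv);return c+d*(h-c[2])/d[2]
def crop(u,v,ox,oy,f=4.7): return ((u+.5)/f-.5+ox,(v+.5)/f-.5+oy)
E
python3 - <<'E'
from h import *
P={}
for k,h,t,s in(("button",.078,(616,163),(195,298)),("plunger",.122,(334,281),(421,92)),("lens",.065,(497,222),(300,257)),
  ("baseA",.01,(635,90),None)):
    P[k]=[at("top",crop(*t,230,140),h)]+([at("scene",crop(*s,240,180),h)] if s else [])
    print(k,np.round(P[k],4))
for i in(0,1):
    d=P["plunger"][i]-P["button"][i];print(np.linalg.norm(d[:2]),np.arctan2(d[1],d[0]))
    d=P["lens"][i]-P["button"][i];print(np.linalg.norm(d[:2]),np.arctan2(d[1],d[0]))
s=status.sense();w,x,y,z=s["tool_rot"];print(R.from_quat([x,y,z,w]).as_matrix().round(3))
E
```

```text
button [[ 0.638  -0.0929  0.078 ]
 [ 0.6405 -0.0905  0.078 ]]
plunger [[0.5617 0.0713 0.122 ]
 [0.567  0.072  0.122 ]]
lens [[ 0.6048 -0.0228  0.065 ]
 [ 0.6126 -0.0207  0.065 ]]
baseA [[ 0.6989 -0.1132  0.01  ]]
0.18106033446859562 2.0060134444404705
0.07759089814071472 2.0139224788739867
0.17838776546511265 1.9956476194771897
0.0752259042766194 1.9506607187903633
[[-0.921  0.389 -0.   ]
 [ 0.389  0.921 -0.001]
 [ 0.    -0.001 -1.   ]]
```

Emit:
{"op": "carry_out", "data": {"motion": [[0, [20, -33, 0], [0, 0, -0.037]], [0, [20, -33, 0], [0, 0, -0.037]], [0, [20, -33, 0], [0, 0, -0.037]], [0, [20, -33, 0], [0, 0, -0.037]], [0, [20, -33, 0], [0, 0, -0.037]], [0, [20, -33, 0], [0, 0, -0.037]], [0, [20, -33, 0], [0, 0, -0.037]], [0, [20, -33, 0], [0, 0, -0.037]], [0, [20, -33, 0], [0, 0, -0.037]], [0, [20, -33, 0], [0, 0, -0.037]]], "force": 20}}

```text
time: 1.1
ee_pos: [0.4438, 0.2443, 0.2366]
tool_rot: [-0.0, 0.376, 0.927, -0.0]
wrist_force: [0.5, 0.8, 0.1]
gripper_width: 0.0206
grip_force: 0.0
```

Emit:
{"op": "carry_out", "data": {"motion": [[0, [20, -33, 0], [0, 0, -0.037]], [0, [20, -33, 0], [0, 0, -0.037]], [0, [20, -33, 0], [0, 0, -0.037]], [0, [20, -33, 0], [0, 0, -0.037]], [0, [20, -33, 0], [0, 0, -0.037]], [0, [20, -33, 0], [0, 0, -0.037]], [0, [20, -33, 0], [0, 0, -0.037]], [0, [20, -33, 0], [0, 0, -0.037]], [0, [20, -33, 0], [0, 0, -0.037]], [0, [17, -33, 0], [0, 0, -0.037]]]}}

```text
time: 2.1
ee_pos: [0.6409, -0.0858, 0.2363]
tool_rot: [-0.0, 0.54, 0.842, -0.0]
wrist_force: [-0.5, 1.0, 1.0]
gripper_width: 0.0005
grip_force: 0.0
```

Emit:
{"op": "carry_out", "data": {"motion": [[0, [0, -4, -30], [0, 0, 0]], [0, [0, -3, -30], [0, 0, 0]], [0, [0, 0, -30], [0, 0, 0]], [0, [0, 0, -20], [0, 0, 0]], [0, [0, 0, 0], [0, 0, 0]], [0, [0, 0, 0], [0, 0, 0]]]}}

```text
time: 2.7
ee_pos: [0.6404, -0.0913, 0.1269]
tool_rot: [-0.0, 0.54, 0.842, -0.0]
wrist_force: [0.6, 0.7, 0.3]
gripper_width: 0.0004
grip_force: 0.0
```

Run:
```python
from h import *
a=eyes.read_camera("top")[120:240,270:430,::-1];b=eyes.read_camera("scene")[180:300,240:400,::-1]
f=lambda i:cv2.resize(i,None,fx=5,fy=5,interpolation=cv2.INTER_CUBIC)
cv2.imwrite("pics/s1.png",f(b))
s=status.sense();w,x,y,z=s["tool_rot"];print(s["time"],s["ee_pos"],s["gripper_width"],s["wrist_force"],R.from_quat([x,y,z,w]).as_matrix().round(3))
```

```text
2.8 [ 0.64082941 -0.0913441   0.1280003 ] 0.00043203175882910034 [0.25648925 0.27980001 0.749664  ] [[-0.418  0.909  0.002]
 [ 0.909  0.418 -0.   ]
 [-0.001  0.002 -1.   ]]
```

View pics/s1.png

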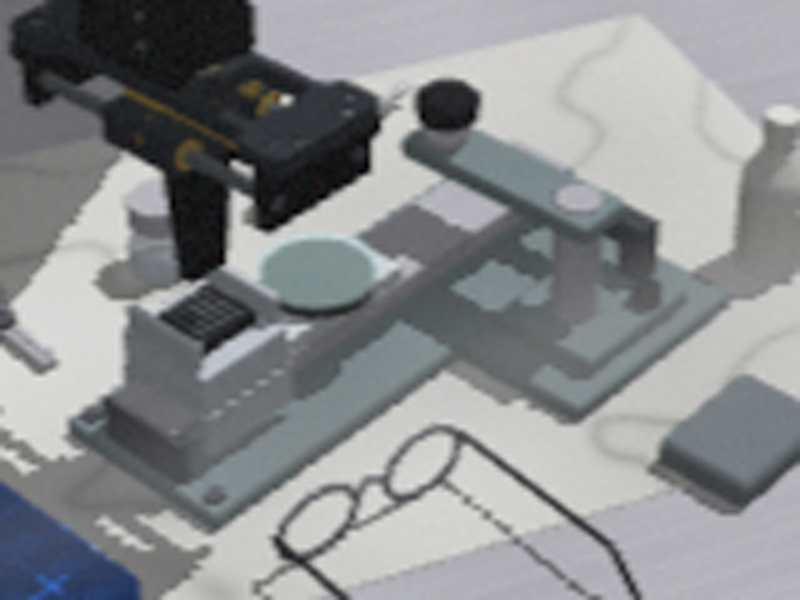

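The fingertip sits above the button, within about 3 mm. I'll descend to press it.

Emit:
{"op": "carry_out", "data": {"motion": [[0, [0, 0, -12], [0, 0, 0]], [0, [0, 0, -10], [0, 0, 0]], [0, [0, 0, -6], [0, 0, 0]], [0, [0, 0, -3], [0, 0, 0]], [0, [0, 0, 0], [0, 0, 0]], [0, [0, 0, 0], [0, 0, 0]]]}}

```text
time: 3.4
ee_pos: [0.64, -0.0912, 0.0959]
tool_rot: [-0.0, 0.54, 0.842, -0.0]
wrist_force: [-2.7, 0.6, 4.7]
gripper_width: 0.0004
grip_force: 2.2
```

Emit:
{"op": "carry_out", "data": {"motion": [[0, [0, 0, -2], [0, 0, 0]], [0, [0, 0, -2], [0, 0, 0]], [0, [0, 0, 0], [0, 0, 0]], [0, [0, 0, 0], [0, 0, 0]], [0, [0, 0, 0], [0, 0, 0]]]}}

```text
time: 3.9
ee_pos: [0.6403, -0.0912, 0.0931]
tool_rot: [0.0, 0.54, 0.842, 0.0]
wrist_force: [-6.4, 1.1, 15.2]
gripper_width: 0.0004
grip_force: 8.0
```

Emit:
{"op": "carry_out", "data": {"motion": [[0, [-2.1, 4.5, 0.4], [0, 0, 0]], [0, [-2.1, 4.5, 0], [0, 0, 0]], [0, [-2.1, 4.5, 0], [0, 0, 0]], [0, [-2.1, 4.5, 0], [0, 0, 0]], [0, [-2.1, 4.5, 0], [0, 0, 0]], [0, [-2.1, 4.5, 0], [0, 0, 0]], [0, [-2.1, 4.5, 0], [0, 0, 0]], [0, [0, 0, 0], [0, 0, 0]]]}}

```text
time: 4.7
ee_pos: [0.6258, -0.0597, 0.0932]
tool_rot: [0.001, 0.539, 0.842, 0.0]
wrist_force: [-3.8, -0.8, 12.1]
gripper_width: 0.0005
grip_force: 5.7
```

Run:
```python
from h import *
b=eyes.read_camera("scene")[180:300,240:400,::-1]
cv2.imwrite("pics/s2.png",cv2.resize(b,None,fx=5,fy=5,interpolation=cv2.INTER_CUBIC))
s=status.sense();print(s["ee_pos"],s["wrist_force"])
```

```text
[ 0.62587808 -0.05984036  0.09321421] [-3.05995108 -0.29201863 11.28511749]
```

View pics/s2.png

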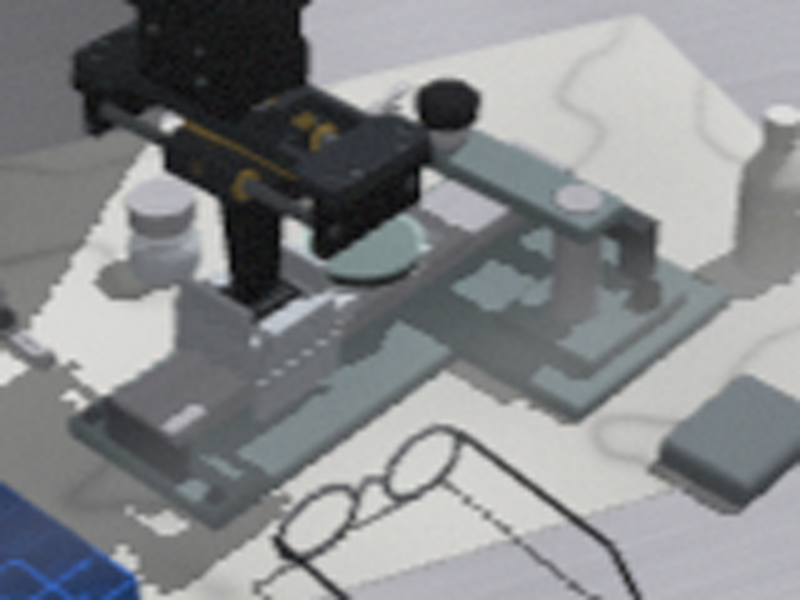

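The carriage follows the finger, about 35 mm so far, and the button stays down. I'll continue.

Emit:
{"op": "carry_out", "data": {"motion": [[0, [-2.1, 4.5, 0], [0, 0, 0]], [0, [-2.1, 4.5, 0], [0, 0, 0]], [0, [-2.1, 4.5, 0], [0, 0, 0]], [0, [-2.1, 4.5, 0], [0, 0, 0]], [0, [-2.1, 4.5, 0], [0, 0, 0]], [0, [-2.1, 4.5, 0], [0, 0, 0]], [0, [-2.1, 4.5, 0], [0, 0, 0]], [0, [-2.1, 4.5, 0], [0, 0, 0]], [0, [-2.1, 4.5, 0], [0, 0, 0]], [0, [0, 0, 0], [0, 0, 0]]]}}

```text
time: 5.75
ee_pos: [0.6072, -0.0191, 0.0932]
tool_rot: [0.001, 0.539, 0.842, 0.0]
wrist_force: [-2.6, 0.1, 11.4]
gripper_width: 0.0004
grip_force: 5.6
```

Emit:
{"op": "carry_out", "data": {"motion": [[0, [-1.3, 2.7, 0], [0, 0, 0]], [0, [-1.3, 2.7, 0], [0, 0, 0]], [0, [-1.3, 2.7, 0], [0, 0, 0]], [0, [0, 0, 0], [0, 0, 0]]]}}

```text
time: 6.15
ee_pos: [0.6035, -0.0112, 0.0932]
tool_rot: [0.001, 0.539, 0.842, 0.001]
wrist_force: [-1.9, -0.2, 11.3]
gripper_width: 0.0006
grip_force: 5.5
```

Emit:
{"op": "carry_out", "data": {"motion": [[0, [-0.8, 1.8, 0], [0, 0, 0]], [0, [-0.8, 1.8, 0], [0, 0, 0]], [0, [-0.8, 1.8, 0], [0, 0, 0]], [0, [0, 0, 0], [0, 0, 0]]]}}

```text
time: 6.55
ee_pos: [0.6011, -0.0059, 0.0932]
tool_rot: [0.001, 0.539, 0.842, 0.001]
wrist_force: [-1.8, -0.2, 10.6]
gripper_width: 0.0005
grip_force: 5.6
```

Emit:
{"op": "carry_out", "data": {"motion": [[0, [-0.8, 1.8, 0], [0, 0, 0]], [0, [-0.8, 1.8, 0], [0, 0, 0]], [0, [0, 0, 0], [0, 0, 0]]]}}

```text
time: 6.85
ee_pos: [0.5995, -0.0023, 0.0932]
tool_rot: [0.001, 0.539, 0.842, 0.001]
wrist_force: [-2.1, -0.3, 10.6]
gripper_width: 0.0002
grip_force: 5.7
```

Emit:
{"op": "carry_out", "data": {"motion": [[0, [-0.8, 1.8, 0], [0, 0, 0]], [0, [-0.8, 1.8, 0], [0, 0, 0]], [0, [0, 0, 0], [0, 0, 0]]]}}

```text
time: 7.15
ee_pos: [0.5979, 0.0013, 0.0932]
tool_rot: [0.001, 0.539, 0.842, 0.001]
wrist_force: [-2.4, -0.4, 11.8]
gripper_width: 0.0006
grip_force: 5.8
```

Emit:
{"op": "carry_out", "data": {"motion": [[0, [-0.8, 1.8, 0], [0, 0, 0]], [0, [0, 0, 0], [0, 0, 0]]]}}

```text
time: 7.35
ee_pos: [0.5976, 0.0026, 0.0932]
tool_rot: [0.002, 0.539, 0.842, 0.001]
wrist_force: [1.0, -3.7, 9.7]
gripper_width: 0.0004
grip_force: 4.8
```

Emit:
{"op": "carry_out", "data": {"motion": [[0, [-0.8, 1.8, 0], [0, 0, 0]], [0, [0, 0, 0], [0, 0, 0]]]}}

```text
time: 7.55
ee_pos: [0.5971, 0.0043, 0.0932]
tool_rot: [0.002, 0.539, 0.842, 0.001]
wrist_force: [2.0, -5.2, 8.8]
gripper_width: 0.001
grip_force: 4.3
```

Emit:
{"op": "carry_out", "data": {"motion": [[0, [-0.8, 1.8, 0], [0, 0, 0]], [0, [0, 0, 0], [0, 0, 0]]]}}

```text
time: 7.75
ee_pos: [0.5964, 0.0061, 0.0932]
tool_rot: [0.002, 0.539, 0.842, 0.001]
wrist_force: [2.1, -5.4, 8.0]
gripper_width: 0.0005
grip_force: 4.1
```

Run:
```python
from h import *
b=eyes.read_camera("scene")[180:300,240:400,::-1]
cv2.imwrite("pics/s3.png",cv2.resize(b,None,fx=5,fy=5,interpolation=cv2.INTER_CUBIC))
s=status.sense();print(s["ee_pos"],s["wrist_force"])
```

```text
[0.59643862 0.00607548 0.09322562] [ 2.93330989 -4.41276364  9.46952967]
```

View pics/s3.png

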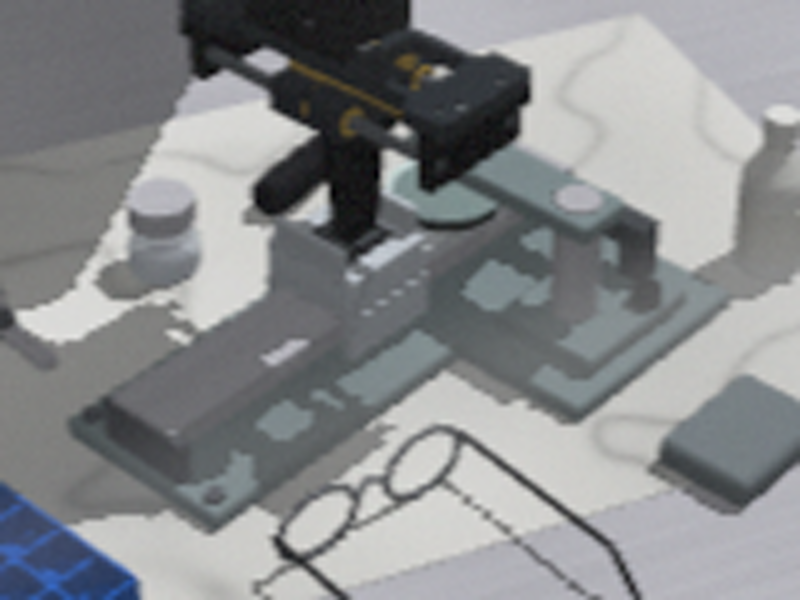

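The push force rose to about 6 N while the carriage stalled where home was predicted, with the head unmoved. That means it is home, so I'll release the button.

Emit:
{"op": "carry_out", "data": {"motion": [[0, [0, 0, -0.4], [0, 0, 0]], [0, [0, 0, 2], [0, 0, 0]], [0, [0, 0, 3], [0, 0, 0]], [0, [0, 0, 5], [0, 0, 0]], [0, [0, 0, 20], [0, 0, 0]], [0, [0, 0, 40], [0, 0, 0]], [0, [0, 0, 30], [0, 0, 0]], [0, [0, 0, 0], [0, 0, 0]], [0, [0, 0, 0], [0, 0, 0]]]}}

```text
time: 8.7
ee_pos: [0.5944, 0.007, 0.1917]
tool_rot: [0.0, 0.54, 0.842, 0.0]
wrist_force: [-0.5, -0.2, -0.4]
gripper_width: 0.0006
grip_force: 0.0
```

Emit:
{"op": "carry_out", "data": {"motion": [[0, [40, -40, 20], [0, 0, 0]], [0, [40, -40, 0], [0, 0, 0]], [0, [40, -40, 0], [0, 0, 0]], [0, [0, 0, 0], [0, 0, 0]]]}}

```text
time: 9.1
ee_pos: [0.7008, -0.1013, 0.2052]
tool_rot: [-0.001, 0.541, 0.841, -0.001]
wrist_force: [-0.9, 0.9, 0.1]
gripper_width: 0.0001
grip_force: 0.0
```

Run:
```python
from h import *
a=eyes.read_camera("top")[140:240,250:410,::-1];b=eyes.read_camera("scene")[180:280,270:430,::-1]
f=lambda i:cv2.resize(i,None,fx=5,fy=5,interpolation=cv2.INTER_CUBIC)
cv2.imwrite("pics/t4.png",f(a)); cv2.imwrite("pics/s4.png",f(b))
s=status.sense();print(s["ee_pos"],s["wrist_force"])
```

```text
[ 0.69826482 -0.09776004  0.2055936 ] [-0.69008416  0.45130653 -0.92582337]
```

View pics/s4.png

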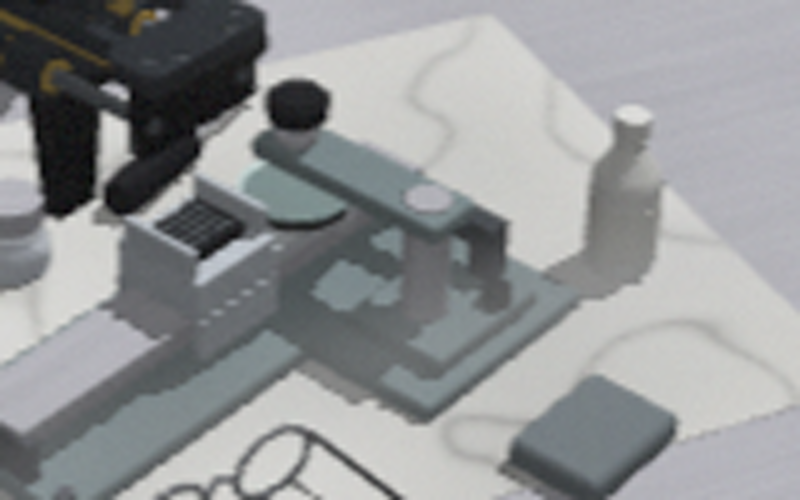

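View pics/t4.png

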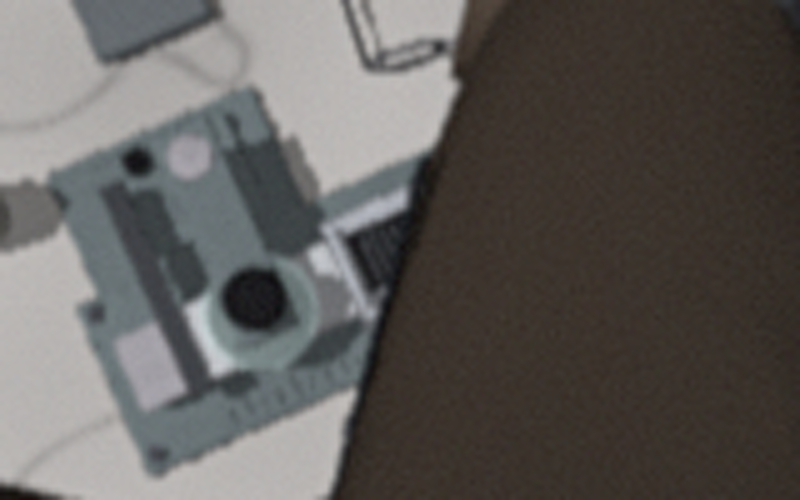

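The head hasn't moved, the button is up at (200,225) in the scene crop, the carriage's white front edge meets the stop bar at about (205,345) in the top crop, and the plunger top is at (298,98) in the scene crop and (255,297) in the top crop.

Run:
```python
from h import *
b=at("scene",crop(200,226,270,180,5),.078);p=at("scene",crop(298,97,270,180,5),.122);t=at("top",crop(255,298,250,140,5),.122)
print(b,p,t,np.linalg.norm((p-b)[:2]));print(status.sense()["ee_pos"])
```

```text
[0.59700699 0.00305849 0.078     ] [0.56621077 0.07241274 0.122     ] [0.56220057 0.07145389 0.122     ] 0.0758842505997841
[ 0.69826482 -0.09776004  0.2055936 ]
```

Emit:
{"op": "carry_out", "data": {"motion": [[0, [-27, 34, 0], [0, 0, 0]], [0, [-27, 34, 0], [0, 0, 0]], [0, [-27, 34, 0], [0, 0, 0]], [0, [-27, 34, 0], [0, 0, 0]], [0, [-26, 34, 0], [0, 0, 0]], [0, [0, 0, -25], [0, 0, 0]], [0, [0, 0, -20], [0, 0, 0]], [0, [0, 0, -8], [0, 0, 0]], [0, [0, 0, 0], [0, 0, 0]], [0, [0, 0, 0], [0, 0, 0]]]}}

```text
time: 10.2
ee_pos: [0.5648, 0.0729, 0.1557]
tool_rot: [0.0, 0.54, 0.842, 0.0]
wrist_force: [0.4, 0.5, 0.0]
gripper_width: 0.0007
grip_force: 0.0
```

Emit:
{"op": "carry_out", "data": {"motion": [[0, [0, 0, -8], [0, 0, 0]], [0, [0, 0, -5], [0, 0, 0]], [0, [0, 0, -4], [0, 0, 0]], [0, [0, 0, -3], [0, 0, 0]], [0, [0, 0, 0], [0, 0, 0]], [0, [0, 0, 0], [0, 0, 0]]]}}

```text
time: 10.8
ee_pos: [0.565, 0.0727, 0.1356]
tool_rot: [0.0, 0.54, 0.842, 0.0]
wrist_force: [0.3, -1.2, 4.8]
gripper_width: 0.0003
grip_force: 2.4
```

Emit:
{"op": "carry_out", "data": {"motion": [[0, [0, 0, -1.5], [0, 0, 0]], [0, [0, 0, -1], [0, 0, 0]], [0, [0, 0, 0], [0, 0, 0]], [0, [0, 0, 0], [0, 0, 0]]]}}

```text
time: 11.2
ee_pos: [0.5651, 0.0727, 0.1341]
tool_rot: [0.001, 0.539, 0.842, 0.0]
wrist_force: [-3.2, -1.2, 15.5]
gripper_width: 0.0009
grip_force: 7.7
```

Fully down: TCP z is 0.134 and the force has reached the hard stop. Now I'll lift and retreat.

Emit:
{"op": "carry_out", "data": {"motion": [[0, [0, 0, 3], [0, 0, 0]], [0, [0, 0, 5], [0, 0, 0]], [0, [0, 0, 10], [0, 0, 0]], [0, [0, 0, 30], [0, 0, 0]], [0, [0, 0, 40], [0, 0, 0]], [0, [0, 0, 0], [0, 0, 0]], [0, [0, 0, 0], [0, 0, 0]], [0, [0, 0, 0], [0, 0, 0]]]}}

```text
time: 12.0
ee_pos: [0.5642, 0.0728, 0.22]
tool_rot: [-0.001, 0.54, 0.842, -0.0]
wrist_force: [0.2, 0.2, -0.6]
gripper_width: 0.0008
grip_force: 0.0
```

Run:
```python
from h import *
b=eyes.read_camera("scene")[180:280,270:430,::-1]
cv2.imwrite("pics/s5.png",cv2.resize(b,None,fx=5,fy=5,interpolation=cv2.INTER_CUBIC))
s=status.sense();print(s["ee_pos"],s["wrist_force"])
```

```text
[0.56421299 0.07278435 0.21975006] [ 0.17238496 -0.86115057  0.06056655]
```

View pics/s5.png

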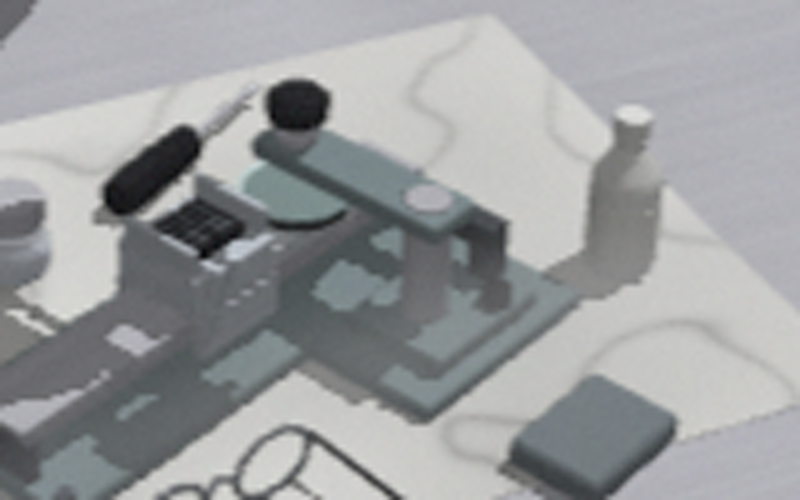

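The plunger is back up at (298,98), the carriage and head are unchanged, and the gripper is clear above.

```bash
python3 -c "
from cell import robot
print(robot.job_done())"
```

```text
the job is handed in; nothing more can be done
None
```

I handed the job in at about 12 s: the carriage is home and locked, the lens was marked with one full plunger press, the plunger is back up, and the arm touches nothing; no verdict was returned.

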